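Put the top tier back on the shelf tidy and stand the canister on it

TASK

The top tray of the two-tier shelf tidy was wiped and left leaning on the plant trough: put it back on the stand by its handle, lowering it level so that all four corner holes go over their posts and it sits fully home on the post shoulders before you let go. Then stand the screw-top aluminium canister upright on that top tray, beside the handle, setting it down rather than dropping it. Leave the jar, the bell, the key and the clothes peg where they are.

Things in the scene. Friction and masses are not known exactly. Their poses are not given: they have to be found in the camera images.
- stand: Lower tier of the tidy, screwed to the shelf: pale wooden tray 190 mm (its x) by 140 mm (its y), floor top at 10 mm, rim to 20 mm, with four steel corner posts at x = +-80, y = +-55 mm. Origin: centre of its underside, on the shelf; z up. It stands on the left or right, turned by up to 23 degrees, and cannot move.
- stand_seat (a point): Middle of the four post shoulders, 95 mm above the shelf; axes as the stand's. Each post is 18 mm thick up to this flat shoulder, then a 10 mm thick pin goes on to 125 mm, its last 13 mm tapering to 4.4 mm. The tray's origin belongs here when it is fully home.
- tray: Loose upper tray of the same wood, 190 mm (x) by 140 mm (y), about 0.4 kg: flat underside, floor 8 mm thick, 5 mm rim to 22 mm. Four 13 mm through holes at x = +-80, y = +-55 mm; fits either way round (half a turn). Origin: centre of the underside; z out of its upper face. Starts leaning 35 degrees from level: +x end on the shelf, -x end up on the trough's edge, upper face away from the robot.
- tray_handle (a point): Middle of the tray's carrying handle: a flat-sided wooden bar 14 mm thick (tray x), 18 mm high (tray z), 112 mm long (tray y), on two 12 mm uprights at tray y = +-50 mm, over the middle of the tray. This point is 52 mm above the tray's underside (44 mm above its floor). Axes as the tray's.
- canister: Loose screw-top aluminium canister, upright, 56 mm in diameter, 112 mm tall: plain body to 84 mm, ribbed cap 50 mm in diameter above 90 mm; about 0.25 kg. Origin: centre of its base. The tray has an 83 mm wide place for it on either side of the handle, with middles at tray x = +-48 mm, y = 0.
- trough: Fixed terracotta plant trough with soil and low succulents: 190 mm long (its y), 90 mm deep, 95 mm high (plants to 115 mm). Its x points away from the robot; origin on the shelf, 58 mm beyond its far face, under the middle line of the leaning tray. On the other side from the stand, turned by up to 17 degrees.
- jar: Small glass jar with an aluminium twist cap, 60 mm in diameter, 72 mm tall, upright on the shelf between the stand and the trough; leave it. Origin: centre of its base.
- bell: Steel bicycle bell, dome 60 mm in diameter, 47 mm tall with a small thumb lever, on the shelf between the stand and the trough; leave it. Origin: centre of its base.
- key: Grey plastic mailbox key, 64 mm long, 6 mm thick, lying in the lower tier; leave it. Origin: under its middle.
- peg: Wooden clothes peg, 76 mm long, 10 mm high, lying in the lower tier; leave it. Origin: under its middle.
Mind the look-alikes: they are no part of the job. What is shaped like the canister but green or red is not meant.

How it is judged:
By the outcome, as a careful person would: the job done as asked, in the order asked, and still so for the second after the job is handed in, with the robot touching nothing.
It also fails if it takes over 72 s, if anything falls off the work surface, if the arm or the gripper's body presses on something with over 40 N, if the wrist force passes 120 N, or if a joint passes its speed limit or range.

ROBOT

A 6-joint arm with a two-finger parallel gripper is mounted at the origin on the work surface. World frame = base frame: x ahead of the robot, y to its left, z up, the work surface at z = 0. Lengths are in m, angles in rad, forces in N, time in s.
With the tool pointing down it reaches from about 0.275 to 1 m from the base axis. Payload 8.4 kg.
Tool frame: the origin (TCP) lies on the centre line of the jaws, within the pads' length; the fingertips stand 17 mm ahead of it and the grasp point (between the pads) lies 2 mm behind it (bot.tcp_to_tips is the y of the fingertips in the tool frame, in m); y points along the fingers, z is the direction in which the jaws open and shut, and the axes are right-handed (so a half turn about y gives the same grasp; the last joint's range is limited). The gripper opens to 85 mm and grips with 20 to 120 N. Pads are 22 mm wide; open, the fingers measure 114 mm over their backs; the gripper's body (76 mm by 85 mm) begins 54 mm behind the grasp point. The pads swing forward as they close: fully open they stand 13 mm farther back than shut.
Start: joints at [-1.173, 0.353, 1.633, -0, 1.155, -0.002], TCP at [0.243, -0.576, 0.248] pointing down, gripper open.
Joint ranges: [-2.63, 2.63], [-0.92, 2.1], [0.06, 2.66], [-1.3, 4.44], [0, 2.69], [-3.02, 3.02]. Speed limits (rad/s): [2.22, 2.22, 2.79, 3.14, 3.14, 3.14].

INTERFACE

Orientations are given as a unit quaternion [x, y, z, w].
In Python, from workcell import bot, hand, kinematics, get_obs, vision, hand_in gives the robot as it stands. The module is installed in compiled form; this text tells all that it offers. Calls block until the motion is done:
- bot.reach(position, orientation): joint-space move of the TCP to a pose.
- bot.servo_line(position, ori=None, velocity=0.15): straight line of the TCP; ori=None keeps the orientation; velocity is the mean speed in m/s.
- bot.goto_joints(angles): joint-space move.
- hand.move_gripper(opening, strength=None): finger opening in m; strength is the grip in N (None keeps the last); returns when the fingers have stopped.
- bot.dwell(seconds).
- kinematics.solve_ik(position, orientation): joint angles nearest the present ones, or None.
- get_obs(): the state.
- vision.read_camera(name): name is "side" or "top" or "wrist"; returns a dict with "frame" (420x560x3 uint8, red, green, blue), "intrinsics" (3x3 intrinsics, pixels), "view" (4x4, takes a point from world to camera coordinates). Camera axes: x right, y down, z forward; pixel columns grow to the right and rows downward; lengths in m; the calibration is good to about 2 mm. The wrist camera is an equidistant fisheye: a pixel r from the principal point sees the ray r / f radians off the axis. A picture is of the moment at which its call begins. There is no depth.
A pose or a line that the arm cannot do raises bot.IKError and nothing moves.
- hand_in(): hands the job in, once; it reports no verdict.
The state is a dict: "time_s": time; "joint_pos": joint angles; "joint_vel": joint speeds; "joint_efforts": joint torques, N m; "position": TCP position; "orientation": TCP orientation; "wrist_force": force on the tool from outside, world axes, zero at the start; "ft_torque": the same for the moment, N m; "gripper_width": finger opening in m.
Only numpy, scipy, OpenCV 4.12 (cv2) and the standard library are available. Lean on these libraries where they do the work, as an engineer would, in place of code of your own. Each camera call takes 0.05 s, during which the arm holds its last target.

## Working session

There is one attempt and no reset: what is moved stays moved. The work goes in short steps, each a Python script; the robot and the scene stay as the last script left them, time stands still between calls to the robot, and variables do not carry over. Pictures are saved under pics/ and viewed, and the job is handed in when it is done.

```bash
mkdir -p pics; ls; python3 - <<'E'
from workcell import bot, hand, kinematics, get_obs, vision
import cv2
o=get_obs(); print(o)
for n in ["side","top","wrist"]:
    d=vision.read_camera(n); cv2.imwrite(f"pics/{n}0.png",d["frame"][:,:,::-1]); print(n,d["intrinsics"],d["view"])
print(bot.tcp_to_tips)
E
```

```text
pics
{'time_s': 0.0, 'joint_pos': array([-1.17337793e+00,  3.53639617e-01,  1.63412038e+00, -3.98041915e-06,
        1.15518805e+00, -2.35712975e-03]), 'joint_vel': array([ 0.00012975, -0.00012532, -0.00040702, -0.0001785 , -0.0011004 ,
       -0.00013545]), 'joint_efforts': array([ 3.48912545e-04, -6.05249977e+01, -3.42056680e+01,  7.31253658e-05,
        9.49096080e-03,  2.58540155e-06]), 'position': array([ 0.24311041, -0.57530178,  0.24757287]), 'orientation': array([-0.14049848,  0.69349685, -0.69255758,  0.14030787]), 'wrist_force': array([-0.51189376, -0.34375045,  0.12639536]), 'ft_torque': array([-0.00596874,  0.02438291, -0.00287095]), 'gripper_width': 0.08517346353939965}
side [[514.20432501   0.         278.56436028]
 [  0.         514.20432501 205.10218572]
 [  0.           0.           1.        ]] [[-0.9708586  -0.23932051  0.01262035  0.59699915]
 [-0.1756745   0.6748682  -0.71672266  0.14957895]
 [ 0.16300936 -0.69805344 -0.69724411  0.90687807]
 [ 0.          0.          0.          1.        ]]
top [[384.31207084   0.         281.37131907]
 [  0.         384.31207084 204.81640073]
 [  0.           0.           1.        ]] [[ 5.77121857e-02 -9.98333040e-01 -6.67273909e-04 -4.26125982e-02]
 [-9.78174770e-01 -5.64132017e-02 -1.99979176e-01  6.09640311e-01]
 [ 1.99608176e-01  1.21939459e-02 -9.79799920e-01  8.71068379e-01]
 [ 0.00000000e+00  0.00000000e+00  0.00000000e+00  1.00000000e+00]]
wrist [[325.1922621    0.         277.89476565]
 [  0.         325.1922621  206.36832769]
 [  0.           0.           1.        ]] [[ 0.38950714 -0.92102265 -0.00120928 -0.62398687]
 [-0.88859459 -0.37613776  0.26252627 -0.03478758]
 [-0.2422475  -0.10118129 -0.96492409  0.37739571]
 [ 0.          0.          0.          1.        ]]
0.017
```

View pics/side0.png

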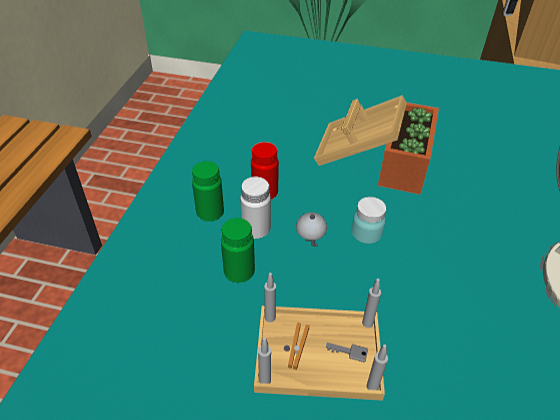

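View pics/top0.png

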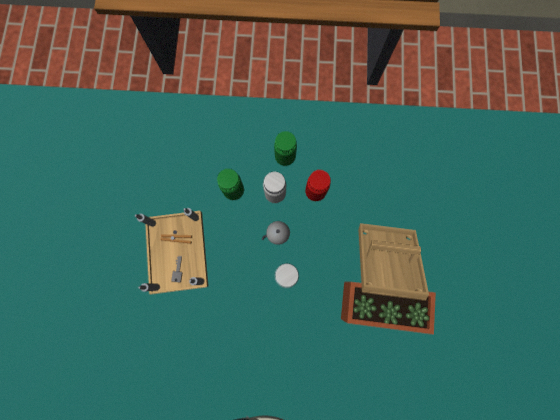

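View pics/wrist0.png

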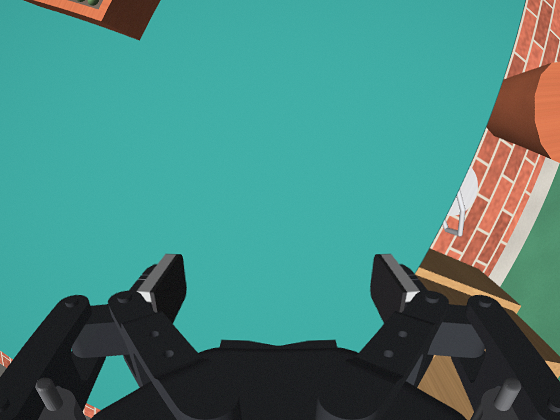

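```bash
python3 - <<'E'
import cv2,numpy as np
s=cv2.imread("pics/side0.png");t=cv2.imread("pics/top0.png")
def c(im,x0,y0,w,h,k,n): cv2.imwrite(n,cv2.resize(im[y0:y0+h,x0:x0+w],None,fx=k,fy=k,interpolation=cv2.INTER_CUBIC))
c(s,240,260,160,140,4,"pics/s_stand.png")
c(t,125,195,100,110,5,"pics/t_stand.png")
c(s,300,80,150,120,5,"pics/s_tray.png")
c(t,335,210,110,130,4.5,"pics/t_tray.png")
E
```

```text
(no output)
```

View pics/s_stand.png

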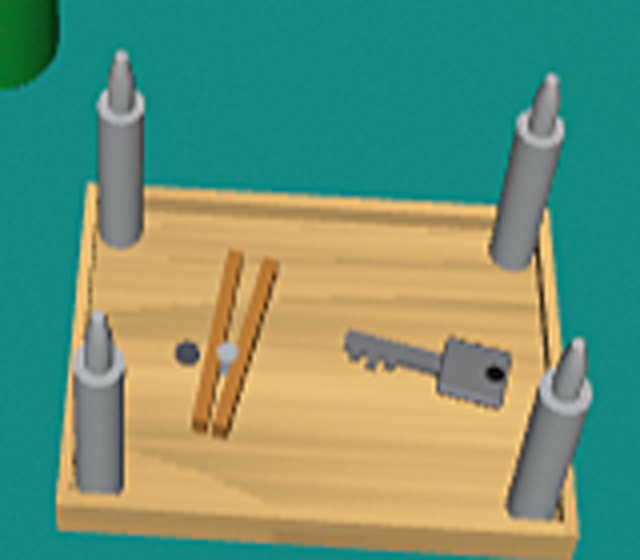

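View pics/t_stand.png

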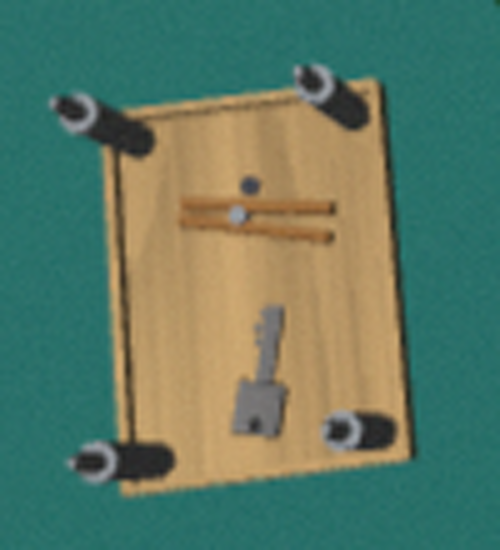

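View pics/s_tray.png

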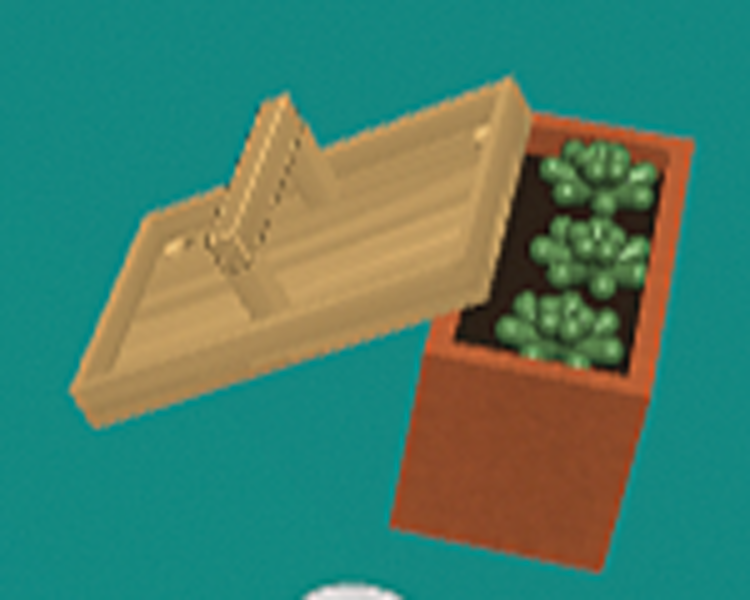

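View pics/t_tray.png

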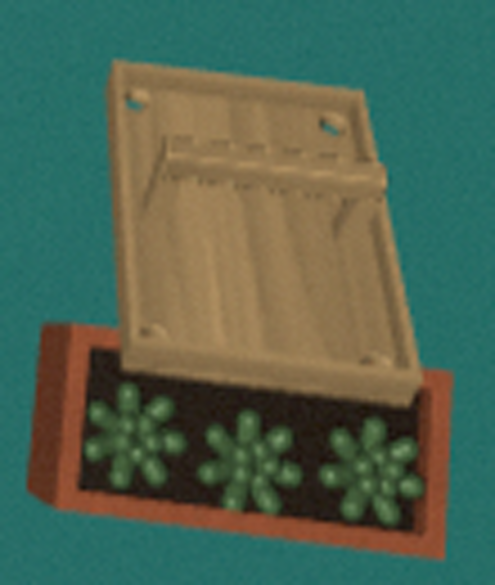

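```bash
cat > h.py <<'E'
import numpy as np, cv2
from scipy.spatial.transform import Rotation as R
from scipy.optimize import least_squares
from workcell import bot, hand, kinematics, get_obs, vision
def snap(n,save=None):
    d=vision.read_camera(n)
    if save: cv2.imwrite(f"pics/{save}.png",d["frame"][:,:,::-1])
    return d
def proj(d,P):
    P=np.atleast_2d(P); c=P@d["view"][:3,:3].T+d["view"][:3,3]; K=d["intrinsics"]
    return np.c_[K[0,0]*c[:,0]/c[:,2]+K[0,2],K[1,1]*c[:,1]/c[:,2]+K[1,2]]
def ray(d,uv,z):
    K=d["intrinsics"]; r=np.array([(uv[0]-K[0,2])/K[0,0],(uv[1]-K[1,2])/K[1,1],1.]) 
    Rm=d["view"][:3,:3]; c=-Rm.T@d["view"][:3,3]; w=Rm.T@r
    return c+w*(z-c[2])/w[2]
def cr(u,v,x0,y0,k): return (x0+(u+.5)/k-.5, y0+(v+.5)/k-.5)
# tool: y along given axis, z along jaws
def quat(ydir,zdir):
    y=np.array(ydir,float);y/=np.linalg.norm(y); z=np.array(zdir,float); z-=y*(z@y); z/=np.linalg.norm(z)
    return R.from_matrix(np.c_[np.cross(y,z),y,z])
E
python3 - <<'E'
from h import *
S=snap("side");T=snap("top")
np.save("S.npy",S,allow_pickle=True);np.save("T.npy",T,allow_pickle=True)
a=[cr(*p,240,260,4) for p in [(121,56),(552,79),(97,318),(577,345)]]
b=[cr(*p,125,195,5) for p in [(57,103),(300,75),(74,463),(333,431)]]
print("stand tips side",[ray(S,p,.125)[:2].round(4) for p in a]); print("top",[ray(T,p,.125)[:2].round(4) for p in b])
# shoulders
print("proj centre check")
# white object masks
for d,nm,roi in((S,"S",(235,170,280,245)),(T,"T",(258,165,292,208))):
    f=d["frame"].astype(int); m=(f.min(2)>110)&(f.max(2)-f.min(2)<40)
    x0,y0,x1,y1=roi; ys,xs=np.nonzero(m[y0:y1,x0:x1]); print(nm,xs.min()+x0,xs.max()+x0,ys.min()+y0,ys.max()+y0)
    cv2.imwrite(f"pics/can{nm}.png",cv2.resize(d["frame"][y0:y1,x0:x1,::-1],None,fx=8,fy=8,interpolation=cv2.INTER_CUBIC))
E
```

```text
stand tips side [array([0.5775, 0.2126]), array([0.4205, 0.1833]), array([0.5575, 0.3213]), array([0.4009, 0.2919])]
top [array([0.5556, 0.3165]), array([0.5746, 0.2088]), array([0.3988, 0.288 ]), array([0.4188, 0.1775])]
proj centre check
S 240 269 177 238
T 263 284 171 195
```

```bash
python3 -c "
import cv2,numpy as np
a=cv2.imread('pics/canS.png');b=cv2.imread('pics/canT.png');h=max(a.shape[0],b.shape[0])
o=np.zeros((h,a.shape[1]+b.shape[1],3),'uint8');o[:a.shape[0],:a.shape[1]]=a;o[:b.shape[0],a.shape[1]:]=b;cv2.imwrite('pics/can.png',o);print(a.shape)"
```

```text
(600, 360, 3)
```

View pics/can.png

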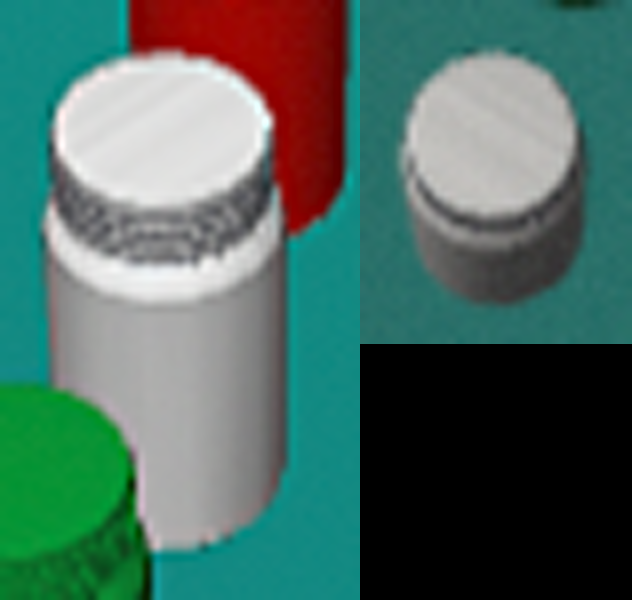

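```bash
python3 - <<'E'
from h import *
S=np.load("S.npy",allow_pickle=True).item();T=np.load("T.npy",allow_pickle=True).item()
print("can",ray(S,cr(163,130,235,170,8),.112),ray(T,cr(132,134,258,165,8),.112))
# stand
loc=np.array([[80,55,125],[80,-55,125],[-80,55,125],[-80,-55,125]])/1e3
a=[cr(*p,240,260,4) for p in [(97,318),(121,56),(577,345),(552,79)]]
b=[cr(*p,125,195,5) for p in [(57,103),(300,75),(74,463),(333,431)]]
def st(p,L=loc): 
    r=R.from_euler('z',p[2]).as_matrix(); return L@r.T+[p[0],p[1],0]
for w in((1,0),(0,1),(1,1)):
    f=lambda p:np.r_[w[0]*(proj(S,st(p))-a).ravel(),w[1]*(proj(T,st(p))-b).ravel()]
    s=least_squares(f,[.48,.25,.2]); print("stand",w,s.x.round(4),np.abs(s.fun).max().round(2), s.fun.round(1))
np.save("stand.npy",s.x)
C=lambda x,y,z:(x*95,y*70,z)
side={C(1,1,22):(73,388),C(1,1,0):(97,430),C(1,-1,22):(150,214),C(-1,-1,22):(511,76),C(-1,-1,0):(532,118),C(-1,1,22):(466,272),C(-1,1,0):(488,302)}
top={C(1,1,22):(112,61),C(1,-1,22):(362,91),C(-1,1,22):(124,350),C(-1,-1,22):(421,378),C(-1,1,0):(123,370),C(-1,-1,0):(415,403)}
def g(p,d,m,k): 
    L=np.array(list(m))/1e3; q=np.array([cr(*v,*k) for v in m.values()])
    return (proj(d,R.from_rotvec(p[3:]).apply(L)+p[:3])-q)
R0=R.from_euler('y',35,degrees=True).as_rotvec()
for w in((1,0),(0,1),(1,1)):
    F=lambda p:np.r_[w[0]*g(p,S,side,(300,80,5)).ravel(),w[1]*g(p,T,top,(335,210,4.5)).ravel()]
    s=least_squares(F,np.r_[.5,-.25,.06,R0]); r=R.from_rotvec(s.x[3:]); M=r.as_matrix()
    print("tray",w,s.x[:3].round(4),np.degrees(np.arccos(M[2,2])).round(2),np.degrees(np.arctan2(M[1,1],M[0,1])).round(2)-90,"y tilt",M[2,1].round(3),"err",np.sqrt((s.fun**2).mean()).round(2))
    print(" handle",(r.apply([0,0,.052])+s.x[:3]).round(4), "low",(r.apply([.095,0,0])+s.x[:3]).round(4))
np.save("tray.npy",s.x); print(s.fun.round(1))
E
```

```text
can [0.65599176 0.01669964 0.112     ] [0.65543558 0.01212937 0.112     ]
stand (1, 0) [0.4891 0.2523 0.1834] 0.34 [-0.1 -0.3 -0.3  0.1  0.3  0.  -0.   0.2 -0.  -0.  -0.  -0.  -0.  -0.
 -0.  -0. ]
stand (0, 1) [0.487  0.2477 0.1854] 0.64 [ 0.  -0.   0.  -0.   0.  -0.   0.  -0.  -0.   0.   0.2 -0.5  0.4  0.3
 -0.6  0.1]
stand (1, 1) [0.4886 0.2507 0.1842] 1.97 [ 0.7 -1.2  0.3 -0.7  0.9 -1.   0.4 -0.6 -1.2 -0.7 -0.9 -1.2 -0.9 -0.5
 -2.  -0.7]
tray (1, 0) [ 0.4911 -0.2797  0.0456] 34.47 -3.5 y tilt -0.028 err 0.42
 handle [ 0.5205 -0.2803  0.0885] low [ 0.5692 -0.286  -0.0081]
tray (0, 1) [ 0.4895 -0.2701  0.0557] 35.26 -2.6599999999999966 y tilt -0.033 err 0.42
 handle [ 0.5195 -0.2701  0.0981] low [ 0.5669 -0.2755  0.0009]
tray (1, 1) [ 0.4906 -0.2717  0.051 ] 34.5 -3.1599999999999966 y tilt -0.025 err 0.7
 handle [ 0.52   -0.2723  0.0939] low [ 0.5687 -0.2774 -0.0027]
[ 0.   1.3  0.2  0.2 -1.  -0.2  0.5  0.1  0.5 -0.3  0.3 -1.4  0.6  0.9
  0.4 -0.   0.7 -0.7  1.1 -1.1  0.3  0.1 -0.5  0.1 -1.5  0.2]
```

```bash
python3 - <<'E'
from h import *
S=np.load("S.npy",allow_pickle=True).item();T=np.load("T.npy",allow_pickle=True).item()
C=lambda x,y,z:(x*95,y*70,z)
side={C(1,1,22):(73,388),C(1,1,0):(97,430),C(1,-1,22):(150,214),C(-1,-1,22):(511,76),C(-1,-1,0):(532,118),C(-1,1,22):(466,272),C(-1,1,0):(488,302)}
top={C(1,1,22):(112,61),C(1,-1,22):(362,91),C(-1,1,22):(124,350),C(-1,-1,22):(421,378),C(-1,1,0):(123,370),C(-1,-1,0):(415,403)}
def rot(y): return R.from_euler('z',y)*R.from_euler('y',35,degrees=True)
def g(p,d,m,k): 
    L=np.array(list(m))/1e3; q=np.array([cr(*v,*k) for v in m.values()])
    return (proj(d,rot(p[2]).apply(L)+[p[0],p[1],.0545])-q)
for w in((1,0),(0,1),(1,1)):
    F=lambda p:np.r_[w[0]*g(p,S,side,(300,80,5)).ravel(),w[1]*g(p,T,top,(335,210,4.5)).ravel()]
    s=least_squares(F,[.5,-.25,0]); r=rot(s.x[2]); print(w,s.x.round(4),np.sqrt((s.fun**2).mean()).round(2),"handle",(r.apply([0,0,.052])+[*s.x[:2],.0545]).round(4))
np.save("tray3.npy",s.x)
M=r.as_matrix(); H=r.apply([0,0,.052])+[*s.x[:2],.0545]
for sg in(1,-1):
  q=quat(-M[:,2],sg*M[:,0]).as_quat()
  for off in(.10,.0):
    print(sg,off,kinematics.solve_ik(H+M[:,2]*off,q))
  # placement
  sp=np.load("stand.npy"); e=np.array([np.cos(sp[2]),np.sin(sp[2]),0])
  for fl in(1,-1): print(" place",sg,fl,kinematics.solve_ik([sp[0],sp[1],.095+.052+.1],quat([0,0,-1],sg*fl*e).as_quat()))
E
```

```text
(1, 0) [ 0.4904 -0.2662 -0.0731] 0.64 handle [ 0.5202 -0.2683  0.0971]
(0, 1) [ 0.4897 -0.2697 -0.0555] 0.5 handle [ 0.5194 -0.2714  0.0971]
(1, 1) [ 0.4902 -0.2688 -0.0624] 0.98 handle [ 0.5199 -0.2706  0.0971]
1 0.1 [-0.36001017  0.75930457  1.24386748 -0.17107577  1.7260685  -0.27286785]
1 0.0 [-0.38212184  0.76973314  1.42989373 -0.18142638  1.52931272 -0.257229  ]
 place 1 1 [ 4.71330527e-01  2.36793198e-01  1.79804900e+00 -4.44089210e-16
  1.10675045e+00  2.87106931e-01]
 place 1 -1 [ 4.71330527e-01  2.36793198e-01  1.79804900e+00 -4.44089210e-16
  1.10675045e+00 -2.85448572e+00]
-1 0.1 [-0.36001017  0.75930457  1.24386748 -0.17107577  1.7260685   2.8687248 ]
-1 0.0 [-0.38212184  0.76973314  1.42989373 -0.18142638  1.52931272  2.88436365]
 place -1 1 [ 4.71330527e-01  2.36793198e-01  1.79804900e+00 -4.44089210e-16
  1.10675045e+00 -2.85448572e+00]
 place -1 -1 [ 4.71330527e-01  2.36793198e-01  1.79804900e+00 -4.44089210e-16
  1.10675045e+00  2.87106931e-01]
```

```bash
cat >> h.py <<'E'
def wproj(d,P):
    P=np.atleast_2d(P).astype(float); rv=cv2.Rodrigues(d["view"][:3,:3])[0]
    return cv2.fisheye.projectPoints(P[:,None],rv,d["view"][:3,3].copy(),d["intrinsics"],np.zeros(4))[0][:,0]
def rot(y): return R.from_euler('z',y)*R.from_euler('y',35,degrees=True)
p3=lambda:np.load("tray3.npy")
E
python3 - <<'E'
from h import *
p=p3(); r=rot(p[2]); M=r.as_matrix(); O=np.array([p[0],p[1],.0545])
G=O+M[:,2]*.050; q=quat(-M[:,2],M[:,0]).as_quat()
hand.move_gripper(.05,60)
bot.reach(G+M[:,2]*.12+[0,-.03,.08],q)
bot.reach(G+M[:,2]*.11,q)
d=snap("wrist","w1"); np.save("W1.npy",d,allow_pickle=True)
o=get_obs(); print(o["time_s"],o["position"]-(G+M[:,2]*.11),o["wrist_force"],o["gripper_width"])
L=np.array([[x,y,61] for x in(-7,7) for y in(-56,56)]+[[x,y,22] for x in(-95,95) for y in(-70,70)])/1e3
f=cv2.imread("pics/w1.png")
for u in wproj(d,r.apply(L)+O): cv2.circle(f,tuple(int(v) for v in u.round()),3,(255,0,255),1)
cv2.imwrite("pics/w1o.png",f)
E
```

```text
2.8167 [ 0.00037294 -0.00162321  0.00202945] [ 0.91799369 -0.46828714  0.38865868] 0.050033161093072744
```

View pics/w1o.png

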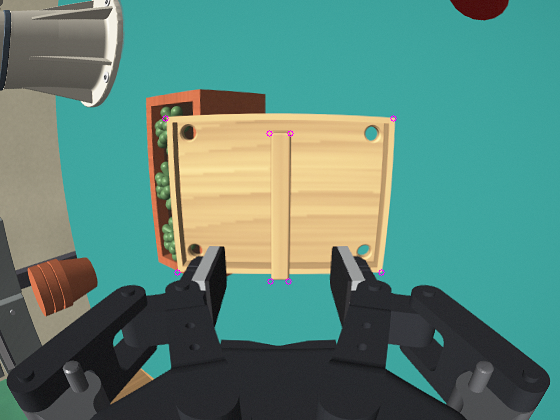

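```bash
python3 - <<'E'
from h import *
p=p3(); r=rot(p[2]); M=r.as_matrix(); O=np.array([p[0],p[1],.0545])
G=O+M[:,2]*.050; q=quat(-M[:,2],M[:,0]).as_quat()
bot.servo_line(G,velocity=.08)
o=get_obs(); print(o["time_s"],o["position"]-G,o["wrist_force"])
hand.move_gripper(0.0,90)
o=get_obs(); print(o["time_s"],o["gripper_width"],o["wrist_force"],o["ft_torque"])
bot.servo_line(G+M[:,2]*.03,velocity=.08)
bot.servo_line(G+M[:,2]*.03+[0.0,0,.15],velocity=.2)
o=get_obs(); print(o["time_s"],o["gripper_width"],o["wrist_force"],o["ft_torque"])
snap("side","s2"); snap("wrist","w2")
E
python3 -c "
import cv2,numpy as np
cv2.imwrite('pics/c2.png',cv2.resize(np.hstack([cv2.imread('pics/s2.png'),cv2.imread('pics/w2.png')]),(800,300)))"
```

```text
4.3417 [ 0.00047177 -0.00011942  0.00035885] [-0.11582687  0.12184133 -0.23772372]
4.7667 0.012580653258607024 [ 1.01092066 -0.53482641  1.79673928] [-0.03911236 -0.28419455 -0.02031086]
6.1917 0.012429976757120768 [-0.14426621 -0.39901984 -3.70166305] [-0.06311682 -0.69762005  0.00898963]
```

View pics/c2.png

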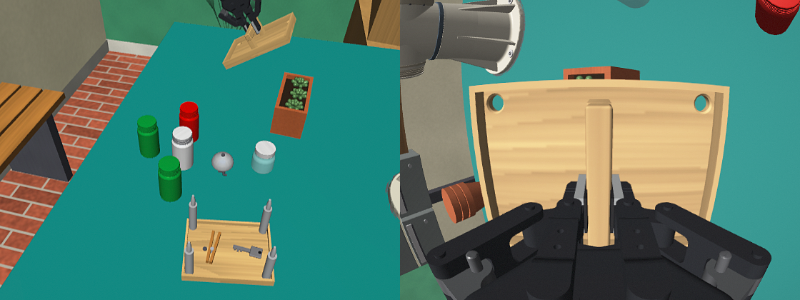

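```bash
python3 - <<'E'
from h import *
sp=np.load("stand.npy"); e=np.array([np.cos(sp[2]),np.sin(sp[2]),0])
q=quat([0,0,-1],e).as_quat()
bot.reach([.50,-.10,.36],q)
bot.reach([sp[0],sp[1],.30],q)
bot.servo_line([sp[0],sp[1],.215],velocity=.15)
bot.dwell(.3)
D={n:snap(n,n[0]+"3") for n in("side","top","wrist")}
o=get_obs(); print(o["time_s"],o["position"]-[sp[0],sp[1],.215],o["wrist_force"],o["ft_torque"])
np.save("D3.npy",D,allow_pickle=True);np.save("O3.npy",o,allow_pickle=True)
for n,(x0,y0,w,h) in dict(side=(230,200,200,150),top=(100,180,130,130),wrist=(0,0,560,420)).items():
    k=min(800/w,600/h); cv2.imwrite(f"pics/{n}3c.png",cv2.resize(D[n]["frame"][y0:y0+h,x0:x0+w,::-1],None,fx=4 if w<500 else 1.4,fy=4 if w<500 else 1.4,interpolation=cv2.INTER_CUBIC))
E
```

```text
9.6 [8.98118516e-05 6.99707949e-05 2.93686212e-04] [ 0.46131051 -0.72120665 -4.2536854 ] [-0.01053122  0.02115194 -0.01059957]
```

View pics/side3c.png

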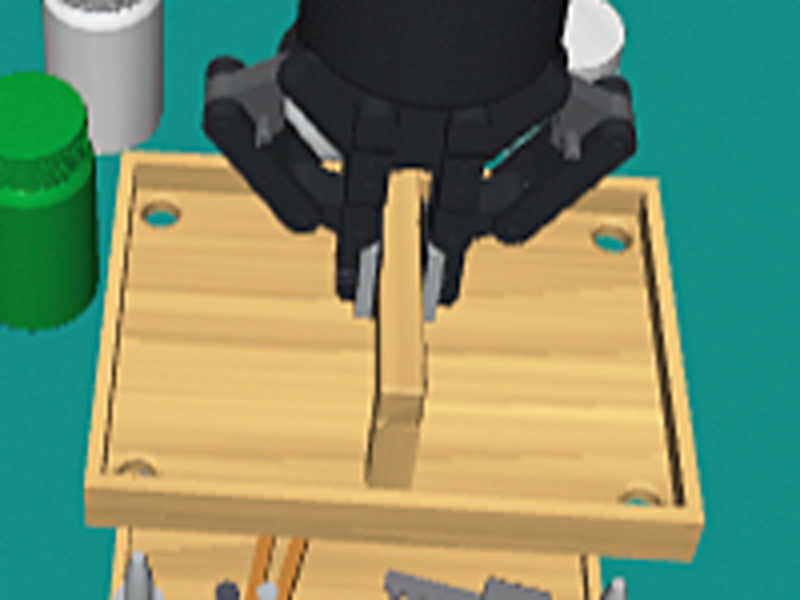

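View pics/top3c.png

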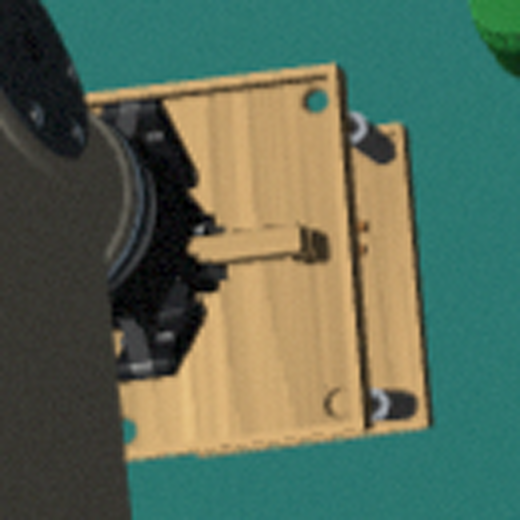

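View pics/wrist3c.png

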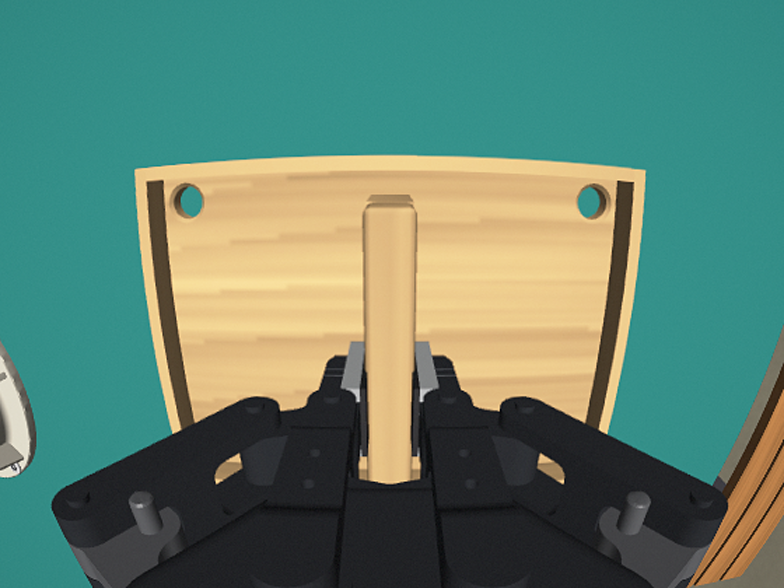

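```bash
cat > fit3.py <<'E'
from h import *
S0=np.load("S.npy",allow_pickle=True).item();T0=np.load("T.npy",allow_pickle=True).item()
D=np.load("D3.npy",allow_pickle=True).item()
loc=np.array([[80,55,125],[80,-55,125],[-80,55,125],[-80,-55,125]])/1e3
a=np.array([cr(*p,240,260,4) for p in [(97,318),(121,56),(577,345),(552,79)]])
b=np.array([cr(*p,125,195,5) for p in [(57,103),(300,75),(74,463),(333,431)]])
C=lambda x,y,z:(x*95,y*70,z)
H=lambda x,y:(x*80,y*55,8)
ks=(230,200,4);kt=(100,180,4);kw=(0,0,1.4)
side={C(1,-1,22):(121,152),C(-1,-1,22):(659,179),C(1,1,22):(85,487),C(-1,1,22):(705,516),C(1,1,0):(86,525),C(-1,1,0):(694,559),H(1,-1):(161,214),H(-1,-1):(612,239)}
top={C(1,-1,22):(337,63),C(-1,-1,22):(367,430),H(1,-1):(315,99),H(-1,-1):(338,402)}
sp=np.load("stand.npy")
w0=wproj(D["wrist"],(R.from_euler('z',sp[2]).apply(np.array([C(1,1,22),C(-1,1,22),C(1,-1,22),C(-1,-1,22)])/1e3)+[sp[0],sp[1],.165]))*1.4
print(w0)
def st(p,L): return L@R.from_euler('z',p[2]).as_matrix().T+p[[0,1]].tolist().__add__([0]) if 0 else L@R.from_euler('z',p[2]).as_matrix().T+np.array([p[0],p[1],0])
def tr(p,m): 
    L=np.array(list(m))/1e3; return R.from_euler('z',p[3]).apply(L)+p[:3]
def px(m,k): return np.array([cr(*v,*k) for v in m.values()])
E
python3 fit3.py
```

```text
[[645.88031987 172.11875194]
 [134.50886465 171.65914891]
 [594.00989589 485.46647807]
 [185.92720563 485.8642394 ]]
```

```bash
cat >> fit3.py <<'E'
wr={C(1,1,22):(646,170),C(-1,1,22):(135,170),H(1,1):(592,201),H(-1,1):(189,201)}
def res(x,full=False):
    s=x[:3];t=x[3:7];bs=x[7:9];bt=x[9:11]
    out=[proj(S0,st(s,loc))+bs-a, proj(T0,st(s,loc))+bt-b, proj(D["side"],tr(t,side))+bs-px(side,ks), proj(D["top"],tr(t,top))+bt-px(top,kt), wproj(D["wrist"],tr(t,wr))-px(wr,kw)]
    if full: return out
    return np.r_[np.concatenate([o.ravel() for o in out])/.5, (t[2]-.165)/.001, x[7:11]/3]
s=least_squares(res,np.r_[sp,sp[:2],.165,sp[2],0,0,0,0])
print("stand",s.x[:3].round(4),"tray",s.x[3:7].round(4),"bias",s.x[7:].round(2)); print("stand-tray",(s.x[:2]-s.x[3:5]).round(4),s.x[2]-s.x[6])
J=s.jac; cov=np.linalg.inv(J.T@J); A=np.zeros((3,11));A[0,0]=A[1,1]=A[2,2]=1;A[0,3]=A[1,4]=A[2,6]=-1; print("sd",np.sqrt(np.diag(A@cov@A.T)))
for o in res(s.x,True): print(o.round(1).tolist())
np.save("fit3x.npy",s.x)
E
python3 fit3.py
```

```text
[[645.88031987 172.11875194]
 [134.50886465 171.65914891]
 [594.00989589 485.46647807]
 [185.92720563 485.8642394 ]]
stand [0.4885 0.2526 0.1842] tray [0.4885 0.2519 0.1642 0.1859] bias [-0.21 -0.55  1.69  0.61]
stand-tray [0.0001 0.0007] -0.001610536544266461
sd [0.00037323 0.00043935 0.00350467]
[[0.1, -0.5], [-0.2, -0.2], [0.6, -0.3], [0.1, -0.2]]
[[-0.4, -0.2], [-0.1, -0.6], [-0.1, 0.0], [-1.1, -0.1]]
[[0.2, -0.1], [-0.5, -0.2], [-0.1, 0.4], [0.1, 1.7], [0.1, 0.6], [-0.4, 0.6], [-0.1, -0.7], [0.0, -1.2]]
[[0.1, 0.2], [-0.1, -0.1], [0.8, 0.4], [0.8, 0.4]]
[[-0.5, -1.0], [0.5, -0.8], [1.3, 1.0], [-1.2, 1.2]]
```

```bash
python3 - <<'E'
from h import *
x=np.load("fit3x.npy"); sp=np.load("stand.npy")
X=np.array([sp[0]+x[0]-x[3],sp[1]+x[1]-x[4]])
for u in (.135,.121,.115,.108,.103,.099,.097):
    bot.servo_line([*X,u+.051],velocity=.08); bot.dwell(.05)
    o=get_obs(); print(u,o["time_s"].__round__(2),(o["position"][:2]-X).round(4),o["position"][2].round(4),o["wrist_force"].round(1),o["ft_torque"].round(2))
    if u==.135 : snap("side","s4")
    if np.linalg.norm(o["wrist_force"]-[0,0,-4.2])>12: print("stop");break
snap("side","s5"); snap("top","t5")
a=cv2.imread("pics/s5.png")[200:400,220:420];b=cv2.imread("pics/t5.png")[180:320,100:240]
cv2.imwrite("pics/c5.png",np.hstack([cv2.resize(a,(500,500),interpolation=cv2.INTER_CUBIC),cv2.resize(b,(500,500),interpolation=cv2.INTER_CUBIC)])[:,:800])
E
```

```text
0.135 10.17 [0.0001 0.0001] 0.186 [ 0.5  0.5 -4.2] [ 0.03  0.   -0.03]
0.121 10.59 [-0.0001 -0.    ] 0.1719 [ 0.7  1.2 -4. ] [ 0.01 -0.01 -0.01]
0.115 10.89 [-0.0001 -0.0001] 0.1659 [-0.4  0.2 -3.6] [-0.02 -0.01 -0.  ]
0.108 11.19 [-0.0002 -0.0001] 0.1587 [-0.4  1.2 -4.2] [-0.03 -0.   -0.03]
0.103 11.49 [-0.0001 -0.0001] 0.1538 [-0.1 -0.1 -4. ] [-0.01  0.02 -0.  ]
0.099 11.79 [-0.0001 -0.    ] 0.1499 [ 0.4 -0.4 -3. ] [-0.02 -0.05  0.01]
0.097 12.09 [-0. -0.] 0.148 [-0.   0.5 -4.2] [-0.    0.   -0.04]
```

View pics/c5.png

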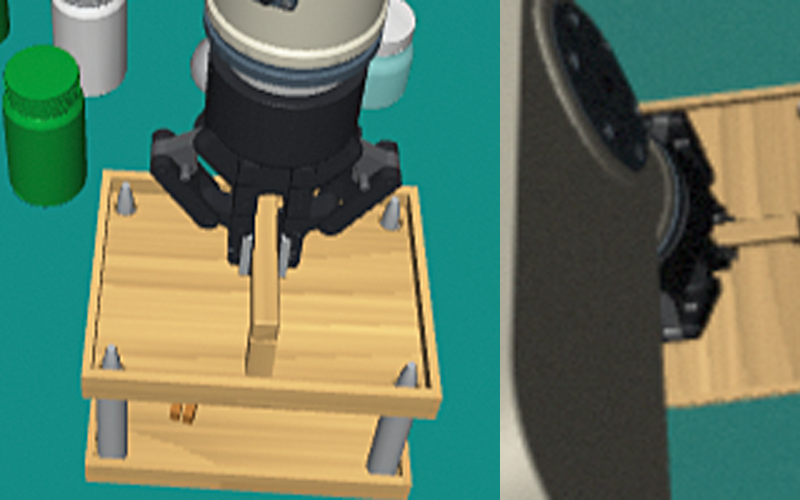

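All four pins show above the tray floor (side crop: 125,195; 392,210; 110,360; 408,378), with no contact forces. I'll seat it next.

```bash
python3 - <<'E'
from h import *
x=np.load("fit3x.npy"); sp=np.load("stand.npy")
X=np.array([sp[0]+x[0]-x[3],sp[1]+x[1]-x[4]])
z=.148
while z>.140:
    z-=.0008
    bot.servo_line([*X,z],velocity=.02)
    o=get_obs(); print(o["time_s"].__round__(2),round(z,4),o["position"][2].round(4),o["wrist_force"].round(1),o["ft_torque"].round(2))
    if o["wrist_force"][2]>6: print("seated");break
snap("side","s6")
a=cv2.imread("pics/s6.png")[200:380,220:420]
cv2.imwrite("pics/c6.png",cv2.resize(a,None,fx=3.3,fy=3.3,interpolation=cv2.INTER_CUBIC))
E
```

```text
12.44 0.1472 0.1472 [-0.2 -0.4 -3.8] [-0.02 -0.04  0.  ]
12.69 0.1464 0.1463 [ 0.1  0.5 -4.7] [-0.05 -0.07  0.  ]
12.94 0.1456 0.1456 [-0.9 -0.2 -3.7] [0.04 0.01 0.01]
13.19 0.1448 0.1452 [-1.3  0.4  1.9] [-0.16  0.33  0.03]
13.44 0.144 0.1451 [-5.1 -1.9 11.1] [-0.41  0.8  -0.01]
seated
```

View pics/c6.png

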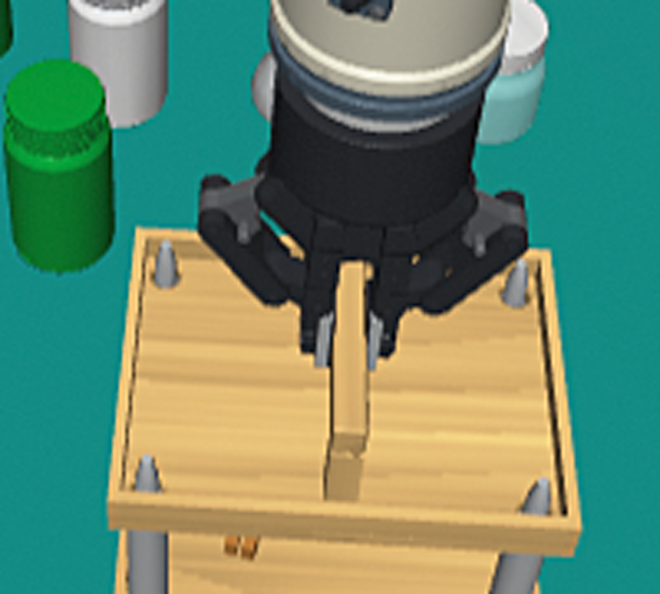

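```bash
python3 - <<'E'
from h import *
hand.move_gripper(.05)
o=get_obs(); print(o["time_s"],o["gripper_width"],o["wrist_force"])
p=o["position"]
bot.servo_line([p[0],p[1],.26],velocity=.15)
D={n:snap(n,n[0]+"7") for n in("side","top")}
f=D["side"]["frame"]
for n in D:
  f=D[n]["frame"].astype(int)
  for nm,m in(("green",(f[...,1]>f[...,0]*2)&(f[...,1]>f[...,2]*1.8)&(f[...,1]>50)),("red",(f[...,0]>2.5*f[...,1])&(f[...,0]>2.5*f[...,2])&(f[...,0]>60))):
    N,l,s,c=cv2.connectedComponentsWithStats(m.astype('uint8'))
    for i in range(1,N):
        if s[i,4]>150: print(n,nm,s[i],"capTopApprox",ray(D[n],(s[i,0]+s[i,2]/2,s[i,1]+ (s[i,2]*.36 if n=="side" else s[i,2]*.47)),.112).round(3))
a=cv2.imread("pics/s7.png")[200:380,220:420]
cv2.imwrite("pics/c7.png",cv2.resize(a,None,fx=3.3,fy=3.3,interpolation=cv2.INTER_CUBIC))
E
```

```text
13.9417 0.04970796671572448 [-0.32275781  0.0826399   0.09905577]
side green [ 192  161   32   60 1523] capTopApprox [0.75  0.003 0.112]
side green [ 221  218   34   64 1805] capTopApprox [0.653 0.129 0.112]
side red [ 251  142   27   57 1044] capTopApprox [ 0.665 -0.083  0.112]
top green [275 132  21  33 486] capTopApprox [ 0.754 -0.009  0.112]
top green [218 169  22  29 436] capTopApprox [0.654 0.117 0.112]
top red [306 170  24  31 524] capTopApprox [ 0.661 -0.09   0.112]
```

View pics/c7.png

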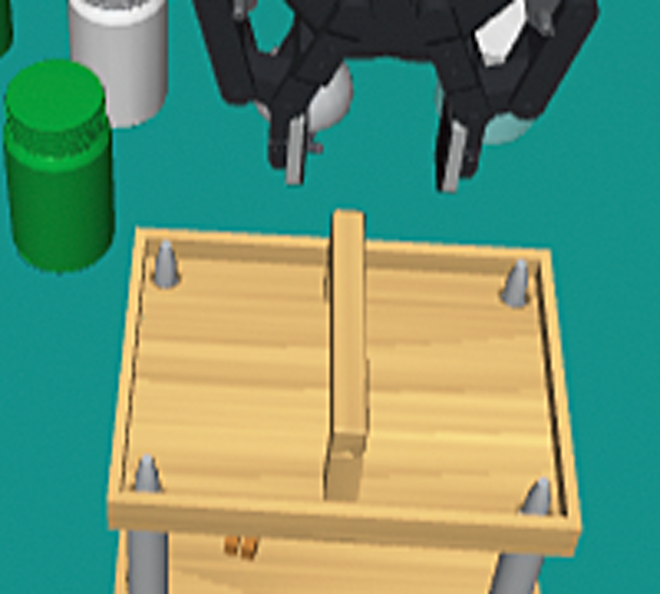

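```bash
python3 - <<'E'
from h import *
c=np.array([.6555,.0155])
sp=np.load("stand.npy"); ty=[-np.sin(sp[2]),np.cos(sp[2]),0]
for s in(1,-1):
    print(kinematics.solve_ik([*c,.065],quat([0,0,-1],[s,s,0]).as_quat()),kinematics.solve_ik([.535,.26,.17],quat([0,0,-1],np.array(ty)*s).as_quat()))
q=quat([0,0,-1],[1,1,0]).as_quat()
hand.move_gripper(.085)
bot.reach([*c,.26],q); bot.dwell(.2)
d=snap("wrist","w8"); o=get_obs(); print(o["time_s"],o["position"])
th=np.linspace(0,2*np.pi,24,endpoint=False)
cap=np.c_[c[0]+.025*np.cos(th),c[1]+.025*np.sin(th),0*th+.112]; bs=np.c_[c[0]+.028*np.cos(th),c[1]+.028*np.sin(th),0*th]
f=cv2.imread("pics/w8.png")
for u in wproj(d,np.r_[cap,bs]): cv2.circle(f,tuple(int(v) for v in u.round()),1,(255,0,255),-1)
cv2.imwrite("pics/w8o.png",cv2.resize(f,None,fx=1.4,fy=1.4))
np.save("W8.npy",d,allow_pickle=True)
E
```

```text
[ 2.13539740e-02  6.05297814e-01  1.68715963e+00 -4.44089210e-16
  8.49135207e-01 -7.64044189e-01] [ 4.49848168e-01  3.91072886e-01  1.76943136e+00 -4.44089210e-16
  9.81088411e-01 -1.30517176e+00]
[ 2.13539740e-02  6.05297814e-01  1.68715963e+00 -4.44089210e-16
  8.49135207e-01  2.37754846e+00] [ 4.49848168e-01  3.91072886e-01  1.76943136e+00 -4.44089210e-16
  9.81088411e-01  1.83642090e+00]
16.775 [0.65527777 0.01652764 0.26020321]
```

View pics/w8o.png

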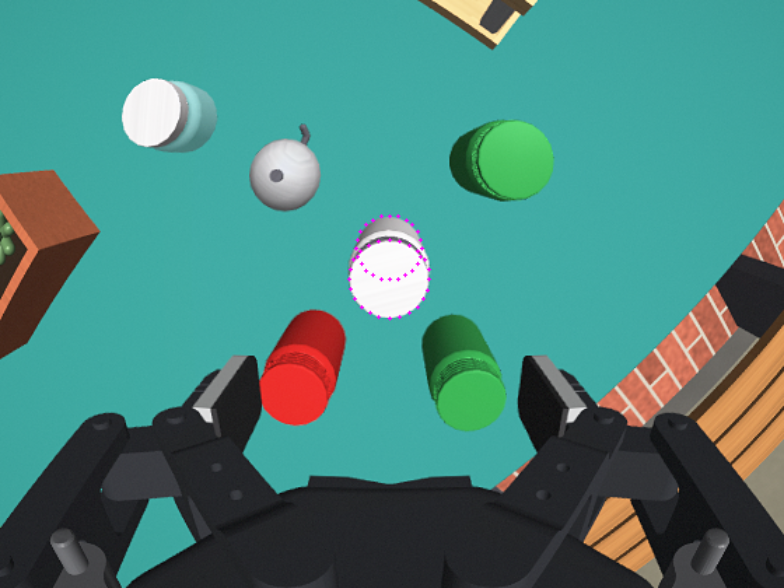

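```bash
python3 - <<'E'
from h import *
c=np.array([.6555,.0158])
bot.servo_line([*c,.066],velocity=.12)
o=get_obs(); print(o["time_s"],o["position"],o["wrist_force"])
hand.move_gripper(.0,50)
o=get_obs(); print(o["gripper_width"],o["wrist_force"])
bot.servo_line([*c,.10],velocity=.08)
bot.servo_line([*c,.32],velocity=.2)
o=get_obs(); print(o["time_s"],o["gripper_width"],o["wrist_force"],o["ft_torque"])
x=np.load("fit3x.npy"); yaw=x[2]; e=np.array([np.cos(yaw),np.sin(yaw)])
sp=np.load("stand.npy"); X=np.array([sp[0]+x[0]-x[3],sp[1]+x[1]-x[4]])
P=X+.048*e; q=quat([0,0,-1],[-e[1],e[0],0]).as_quat()
bot.reach([*P,.32],q)
bot.servo_line([*P,.20],velocity=.15); bot.dwell(.2)
o=get_obs(); print(P,o["time_s"],o["position"],o["gripper_width"],o["wrist_force"],o["ft_torque"])
snap("side","s9"); snap("wrist","w9")
a=cv2.imread("pics/s9.png")[180:380,220:420]
cv2.imwrite("pics/c9.png",np.hstack([cv2.resize(a,(400,400),interpolation=cv2.INTER_CUBIC),cv2.resize(cv2.imread("pics/w9.png"),(400,300))[list(range(300))+[299]*100]]))
E
```

```text
18.5417 [0.65601356 0.01579555 0.06676923] [-0.11400808 -0.48173008 -0.30021654]
0.05453728947047586 [-2.32847231  0.51099436  5.83404403]
20.7583 0.05440724327259766 [-0.43358531 -0.04785135 -1.5701822 ] [-0.00098494  0.03240394 -0.03141966]
[0.53580027 0.26011977] 22.9667 [0.53629542 0.26030904 0.20098514] 0.05476336982800609 [-0.11268695  0.3518211  -1.75827478] [-0.00994653  0.01614879  0.01028155]
```

View pics/c9.png

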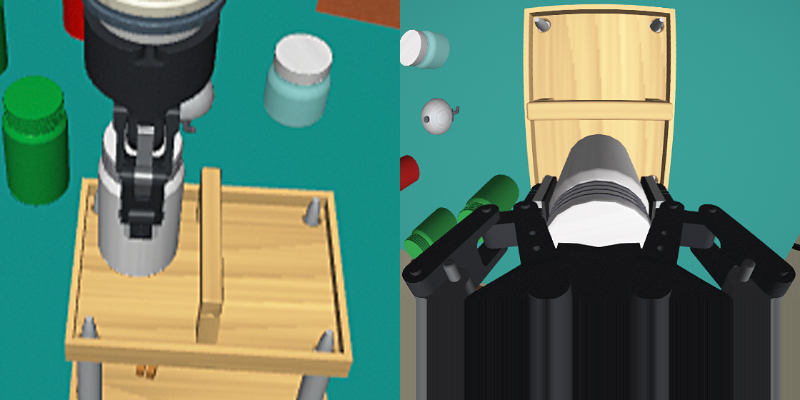

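```bash
python3 - <<'E'
from h import *
P=np.array([0.5358,0.2601])
bot.servo_line([*P,.173],velocity=.08)
z=.173
while z>.162:
    z-=.0008
    bot.servo_line([*P,z],velocity=.02)
    o=get_obs(); print(o["time_s"].__round__(2),round(z,4),o["position"].round(4),o["wrist_force"].round(1),o["ft_torque"].round(2))
    if o["wrist_force"][2]>1.5: print("down");break
snap("side","s10")
a=cv2.imread("pics/s10.png")[180:380,220:420]
cv2.imwrite("pics/c10.png",cv2.resize(a,(600,600),interpolation=cv2.INTER_CUBIC))
E
```

```text
23.8 0.1722 [0.536  0.2602 0.1725] [-0.5  0.5 -2.6] [ 0.03 -0.03  0.01]
24.05 0.1714 [0.5358 0.2601 0.1715] [-0.5 -0.2 -2.9] [-0.02 -0.02 -0.05]
24.3 0.1706 [0.5358 0.2601 0.1705] [-0.5  0.7 -1.7] [ 0.02 -0.03 -0.02]
24.55 0.1698 [0.5359 0.2601 0.1699] [ 0.4 -0.3 -1.4] [-0.   -0.06 -0.  ]
24.8 0.169 [0.5362 0.2602 0.1698] [-1.3 -1.2  4.6] [-0.12  0.25  0.02]
down
```

View pics/c10.png

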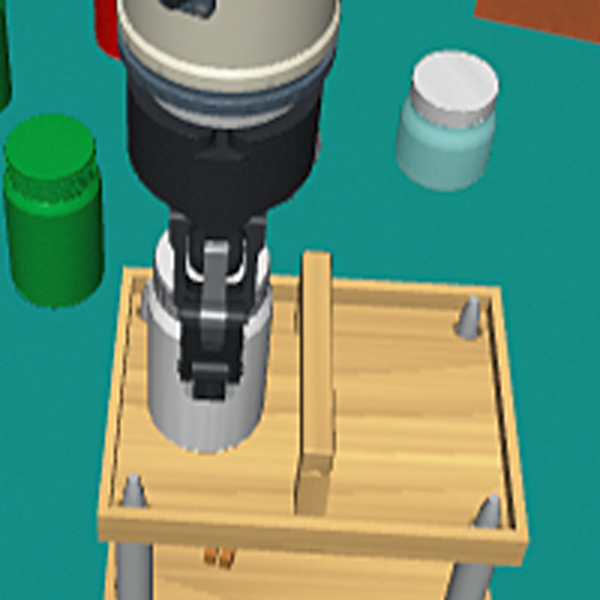

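Contact came at the expected height. I'll release it, lift straight up and back away.

```bash
python3 - <<'E'
from h import *
P=np.array([0.5358,0.2601])
hand.move_gripper(.085)
o=get_obs(); print(o["gripper_width"],o["wrist_force"])
bot.servo_line([*P,.32],velocity=.12)
o=get_obs()
bot.reach([.35,-.25,.35],o["orientation"]); bot.dwell(.3)
o=get_obs(); print(o["time_s"],o["wrist_force"])
S=snap("side","s11");T=snap("top","t11")
x=np.load("fit3x.npy")
# shift predicted: canister at tray place, tray seated
f=[cv2.imread("pics/s11.png"),cv2.imread("pics/t11.png")]
o1=cv2.resize(f[0][170:400,200:420],(440,460),interpolation=cv2.INTER_CUBIC);o2=cv2.resize(f[1][170:310,125:305],(360,280),interpolation=cv2.INTER_CUBIC)
im=np.zeros((460,800,3),'uint8');im[:,:440]=o1;im[:280,440:]=o2;cv2.imwrite("pics/c11.png",im)
# seat check: tray corners predicted at stand pose, z=.095
C=lambda a,b,z:(a*95,b*70,z)
L=np.array([C(1,-1,22),C(-1,-1,22),C(1,1,22),C(-1,1,22)])/1e3
pts=R.from_euler('z',x[2]).apply(L)+[x[0],x[1],.095]
print("side pred crop",((proj(S,pts)+x[7:9]-[200,170])*2+.5).round(1).tolist())
E
```

```text
0.08520058586150972 [ 0.70724059  0.119662   -0.55864635]
28.9333 [ 0.71240423 -0.7548747  -0.56262815]
side pred crop [[121.6, 197.2], [372.8, 210.6], [104.2, 362.9], [392.5, 379.8]]
```

View pics/c11.png

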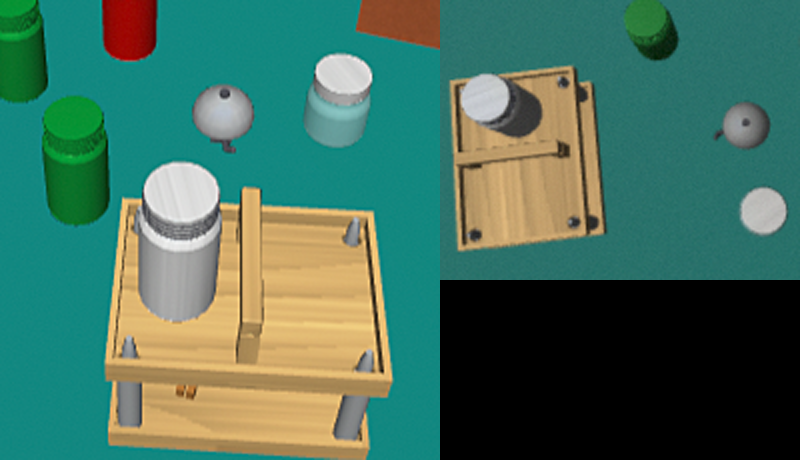

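View pics/s11.png

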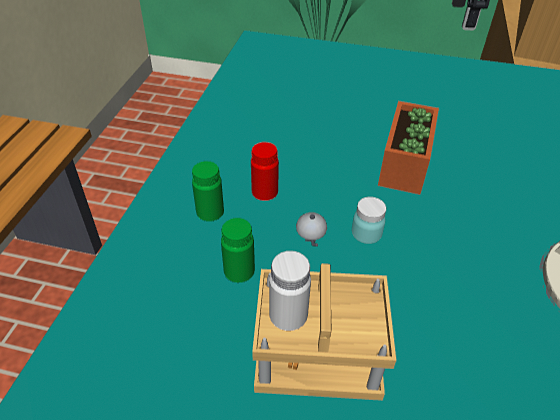

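```bash
python3 -c "
from workcell import hand_in; print(hand_in())"
```

```text
the job is handed in; nothing more can be done
None
```

I put the tray back on the stand by its handle, stood the aluminium canister upright on it beside the handle, and handed the job in at about 29 s of the 72 s allowed.

- **Tray:** It went down level over all four pins with no side load. It met the shoulders at tool height 0.145 m, which puts its underside at 95 mm. It then took about 11 N of downward push before I let go. In the last side picture, all four pins stand through the floor and the rim corners lie within about 1 px (2–3 mm) of where a fully seated tray should be.
- **Canister:** I lowered it until I felt light contact (about 5 N) at the expected height and only then released it. It stands upright at the tray's +x place.
- **Other things:** The jar, bell, look-alikes and trough appear unmoved in the last side picture. The peg is partly visible in the lower tier. The key is hidden under the tray, so I couldn't check it by sight, but the robot never went near it.
- **Robot:** The gripper is open and well clear of everything.

**One disagreement:** The side and top cameras differed by 2–5 mm in y on absolute positions. I lined the tray up with the posts using pictures that showed both, which cancelled most of that error and led to a 0.7 mm correction.

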